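Open the push-to-open spice cupboard past the tin in its way

TASK

Open the handleless spice cupboard on the worktop without picking anything up: press its dark blue door near the free edge so that the push catch lets go and the spring sets it ajar, take the finger away, then swing the door from behind its edge to about a right angle or more. The flat food tin in front stands in the way of the door: slide it upright along the worktop until it is clear of the whole swing of the door, so that neither door nor cupboard ever touches it. Leave the red and the blue cup where they are, and finish with the door standing open and your hand off everything.

Things in the scene. Friction and masses are not known exactly. Their poses are not given: they have to be found in the camera images.
- cupboard: Small oak counter cupboard, fixed; carcass 150 deep (x), 340 wide (y), 240 mm high. Origin: centre of its underside, on the worktop. -x points out of its front (to the robot), +y to the robot's left; its yaw varies. Front plane at x -75 mm. The door closes the left bay (y -18 to 158); the right bay (y -158 to -30) is an open niche, its jars behind the front plane. The top is bare.
- hinge_top (a point): Point on the upright hinge axis of the door, at the height of the cupboard's top (240 mm up): at (-80, 170, 240) mm in the cupboard's frame, at the left end of the door, on its inner face. It does not move with the door.
- cupboard_door (a joint): Hinge of the flat dark blue door, rad: 0 shut, + open (free right edge comes forward, then left), 1.571 square to the front, stops at -0.022 and 1.75. Door 198 wide, 16 thick, 7 to 237 mm above the worktop, no handle; shut, its inner face is 5 mm before the carcass, its outer face at x -96 mm of the cupboard. Stiff: stays where left, about 1 N at the edge moves it.
- push_catch (a joint): White 10 mm rod, m: 0 latched behind the shut door, -0.003 pressed, 0.05 sprung out. It is 130 mm above the worktop, 175 mm from the hinge. Pressing the door 4 mm in (about 5 N at the press point; 8 N is sure, its stop is hard) trips it; as the finger backs off, the spring sets the door ajar at about 0.28 rad (edge some 55 mm forward), where it stays. It does not latch again.
- press_point (a point): Point on the outer face of the door, 170 mm from the hinge axis and 29 mm from the free edge, 212 mm above the worktop (25 mm below the door's top edge). Moves with the door. Press here, level, straight towards the cupboard.
- free_edge (a point): Point on the free upright edge of the door at its inner face, 199 mm from the hinge axis, 212 mm above the worktop. Moves with the door.
- tin: Flat gold food tin with a printed wrapper: cylinder, 86 mm diameter, 40 mm high, 0.16 to 0.33 kg. Origin: centre of its underside. Its centre is 90 to 120 mm before the shut door, in its swing; slide it, do not lift. The door sweeps a circle of 0.2 m about the hinge axis: the tin is clear when its centre is over 0.25 m (level) from it. The worktop to its right is free.
- red_cup: Red plastic mug, 69 mm diameter, 72 high, loose, to the right of the work. Leave alone.
- blue_cup: Blue plastic mug, 70 mm diameter, 70 high, loose, to the right of the work. Leave alone.
There are look-alikes about, which are no part of the job. What is shaped like the tin but orange or turquoise is not meant.

How it is judged:
By the outcome, as a careful person would: the job done as asked, in the order asked, and still so for the second after the job is handed in, with the robot touching nothing.
It also fails if it takes over 64 s, if anything falls off the work surface, if the arm or the gripper's body presses on something with over 40 N, if the wrist force passes 120 N, or if a joint passes its speed limit or range.

ROBOT

A 6-joint arm with a two-finger parallel gripper is mounted at the origin on a cart in front of the work surface, level with it; the furniture and walls round the work are solid. World frame = base frame: x ahead of the robot, y to its left, z up, the work surface at z = 0. Lengths are in m, angles in rad, forces in N, time in s.
With the tool pointing down it reaches from about 0.325 to 0.875 m from the base axis. Payload 4.4 kg.
Tool frame: the origin (TCP) lies on the centre line of the jaws, within the pads' length; the fingertips stand 22 mm ahead of it and the grasp point (between the pads) lies 3 mm ahead of it; z points along the fingers, y is the line along which they close (so a half turn about z gives the same grasp; the last joint's range is limited). The gripper opens to 85 mm and grips with 20 to 120 N. Pads are 22 mm wide; open, the fingers measure 114 mm over their backs; the gripper's body (76 mm by 85 mm) begins 54 mm behind the grasp point. The pads swing forward as they close: fully open they stand 13 mm farther back than shut.
Start: joints at [-1.252, 0.207, 1.542, -0, 1.393, -0.15], TCP at [0.26, -0.513, 0.253] pointing down, gripper open.
Joint ranges: [-2.73, 2.73], [-0.86, 2.22], [0.23, 2.46], [-1.11, 4.25], [0.08, 2.63], [-2.82, 2.82]. Speed limits (rad/s): [2.79, 2.79, 3.14, 3.14, 3.14, 3.14].

INTERFACE

Orientations are given as a unit quaternion [w, x, y, z].
In Python, from bench import robot gives the robot as it stands.
- The arm moves only by the tool jog_arm, never from a script. Its argument "series" is one flat list of numbers, 7 for each row, row after row: the turn, a rotation vector about the tool's x, y, z in degrees, then the shift along the tool's x, y, z in m, then the gripper's target within -1 to 1 (fully open at 1, half-way at 0, shut at -1). In form: [wx, wy, wz, x, y, z, claw, wx, wy, wz, x, y, z, claw, ...]. A call has 1 to 12 rows; each row is the pose to reach, as a shift and turn from the pose commanded when the call began, along the tool's axes at that moment; what a row does not reach only later rows make up. A row lasts 1/12 s, in which the tool goes at most 41.7 mm and 7.16 degrees, less where a joint would pass 70% of its speed; a pose out of reach is approached as far as the arm can. A call with a gripper value outside its range is refused whole. The fingers move at their own pace and stop on an object; "force" is the grip in N (left out, the last holds). Time passes only in rows, so rows that repeat a pose let the fingers close. It gives the time, the measured TCP pose, the force, the opening and the grip force at its end, in the units of the state.
- robot.state(): the state, without advancing time (a new reading comes with each control period).
- robot.grab_frame(name): name is "side" or "top"; returns a dict with "img" (400x640x3 uint8, red, green, blue), "camera_matrix" (3x3 intrinsics, pixels), "cam_to_world" (4x4, takes a point from camera to world coordinates). Camera axes: x right, y down, z forward; pixel columns grow to the right and rows downward; lengths in m; the calibration is good to about 2 mm. A picture is of the moment at which its call begins. There is no depth.
- robot.close_job(): hands the job in; it is judged then, once.
The state is a dict: "t": time; "qpos": joint angles; "joint_vel": joint speeds; "joint_efforts": joint torques, N m; "position": TCP position; "eef_rot": TCP orientation; "wrist_force": force on the tool from outside, world axes, zero at the start; "ft_torque": the same for the moment, N m; "width": finger opening in m; "grip_force": force on a finger pad.
Only numpy, scipy, OpenCV 4.12 (cv2) and the standard library are available. Lean on these libraries where they do the work, as an engineer would, in place of code of your own. Each camera call takes 0.05 s, during which the arm holds its last target. There are 200 camera calls.

## Working session

There is one attempt and no reset: what is moved stays moved. The work goes in short steps, Python scripts to look and compute and a tool call to move; the robot and the scene stay as the last step left them, time stands still between calls to the robot, and variables do not carry over. Pictures are saved under pics/ and viewed, at most 10 in all, crops included, and the job is handed in when it is done.

Besides the shell and the picture viewer there is one more tool, called after "Request:" by a JSON object that holds its "method" and its "body". jog_arm: Moves the arm, as the interface text tells. Its arguments: {"type":"object","properties":{"series":{"type":"array","items":{"type":"number"}},"force":{"type":"number"}},"required":["series"]}

```bash
mkdir -p pics; cat > h.py <<'E'
import numpy as np,cv2
from bench import robot
def grab(n,f=None):
    d=robot.grab_frame(n)
    if f: cv2.imwrite('pics/'+f,cv2.cvtColor(d['img'],cv2.COLOR_RGB2BGR))
    np.savez('last_'+n,**d)
    return d
def ray(d,u,v):
    K=np.array(d['camera_matrix']);T=np.array(d['cam_to_world'])
    r=T[:3,:3]@np.linalg.inv(K)@[u,v,1]
    return T[:3,3],r/np.linalg.norm(r)
def onz(d,u,v,z):
    o,r=ray(d,u,v);return o+r*(z-o[2])/r[2]
def proj(d,p):
    T=np.linalg.inv(np.array(d['cam_to_world']));c=np.array(d['camera_matrix'])@(T[:3,:3]@p+T[:3,3]);return c[:2]/c[2]
E
python3 - <<'E'
from h import *
a=grab('top','top1.png');b=grab('side','side1.png')
for d in(a,b):print(np.round(d['cam_to_world'],3).tolist(),d['camera_matrix'][0][0])
print(robot.state())
E
```

```text
[[-0.332, -0.891, 0.31, 0.263], [-0.943, 0.311, -0.117, 0.087], [0.008, -0.331, -0.944, 1.124], [0.0, 0.0, 0.0, 1.0]] 387.4727625056596
[[0.324, -0.701, 0.635, -0.26], [-0.946, -0.247, 0.21, -0.3], [0.009, -0.669, -0.744, 1.142], [0.0, 0.0, 0.0, 1.0]] 389.3741045465008
{'t': 0.1, 'qpos': array([-1.25250365e+00,  2.07338089e-01,  1.54285470e+00, -2.37557252e-05,
        1.39349657e+00, -1.50492244e-01]), 'joint_vel': array([-0.00105713, -0.00182473, -0.00241482,  0.0001084 ,  0.00116413,
       -0.0019975 ]), 'joint_efforts': array([-1.15099607e-03, -3.84096515e+01, -2.92547858e+01, -1.48603749e-04,
        4.95651664e-03,  1.58761281e-05]), 'position': array([ 0.25956647, -0.51234364,  0.25221927]), 'eef_rot': array([-1.04368558e-03,  9.72654599e-01,  2.32254022e-01, -9.95022095e-05]), 'wrist_force': array([-0.10045908, -0.74221114,  0.05831233]), 'ft_torque': array([-0.03248803,  0.00813062,  0.01781137]), 'grip_force': 0.0, 'width': 0.08550272003470402}
```

View pics/top1.png

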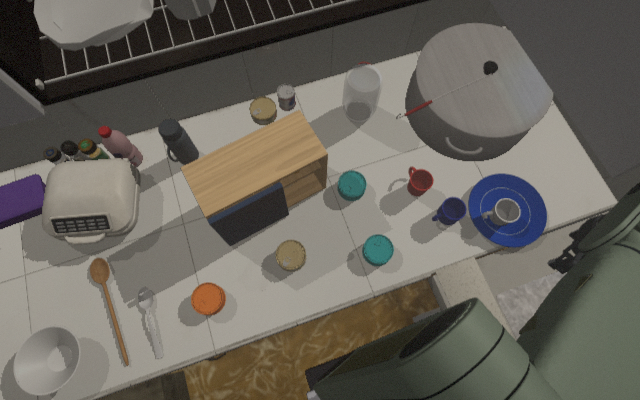

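View pics/side1.png

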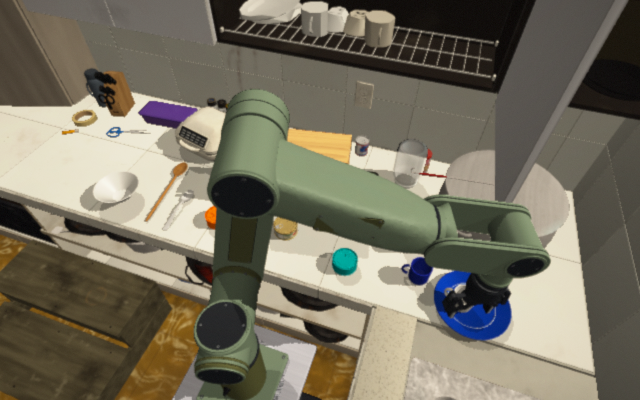

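Top view: the gold tin is at about (291,255) in front of the dark blue door (250,215). Look-alikes are the gold tin behind the cupboard (263,108), orange (208,298) and turquoise (351,185) and (378,250). The red cup is at (420,181) and the blue cup at (452,210). I choose the gold one at (291,255) and will check it in a crop.

```bash
python3 - <<'E'
from h import *
d=dict(np.load('last_top.npz'));im=d['img']
hsv=cv2.cvtColor(im,cv2.COLOR_RGB2HSV)
print('hsv wood',hsv[150,250],'door',hsv[218,250],'tin',hsv[255,291],'table',hsv[270,330])
# top wood
m=cv2.inRange(hsv,(8,70,120),(25,200,255));m[:, :175]=0;m[:,340:]=0;m[230:]=0
m=cv2.morphologyEx(m,cv2.MORPH_OPEN,np.ones((3,3)))
c=max(cv2.findContours(m,0,2)[0],key=cv2.contourArea)
print('area',cv2.contourArea(c))
q=cv2.approxPolyDP(cv2.convexHull(c),5,True)[:,0];print(q.tolist())
for p in q:print(p,onz(d,*p,.24).round(3))
crop=im[85:325,170:470].copy();cv2.imwrite('pics/crop1.png',cv2.cvtColor(cv2.resize(crop,None,fx=2.6,fy=2.45,interpolation=2),cv2.COLOR_RGB2BGR))
for n,(u,v,z) in dict(tin=(291,252,.04),red=(421,178,.07),blue=(453,207,.07),turq1=(351,183,.04),turq2=(378,248,.04),orange=(208,296,.04)).items():print(n,onz(d,u,v,z).round(3))
E
```

```text
hsv wood [ 18 101 167] door [40 18 43] tin [ 20  91 131] table [ 25  19 146]
area 7110.0
[[300, 111], [326, 154], [204, 215], [181, 167]]
[300 111] [ 0.817 -0.058  0.24 ]
[326 154] [ 0.675 -0.08   0.24 ]
[204 215] [0.619 0.249 0.24 ]
[181 167] [0.76  0.273 0.24 ]
tin [0.511 0.08  0.04 ]
red [ 0.588 -0.351  0.07 ]
blue [ 0.475 -0.401  0.07 ]
turq1 [ 0.652 -0.157  0.04 ]
turq2 [ 0.439 -0.158  0.04 ]
orange [0.469 0.331 0.04 ]
```

View pics/crop1.png

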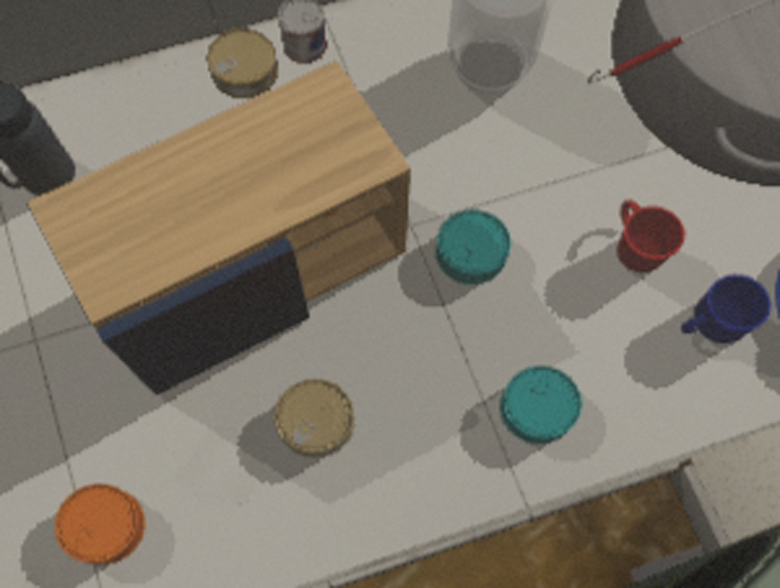

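The crop confirms the choice: the gold-topped tin at crop (314,415) stands in front of the dark door. The turquoise and orange ones aren't meant. I'll cradle the tin with half-open fingers from the left and slide it right.

Request:
{"method": "jog_arm", "body": {"series": [0,0,-6,0.021,-0.02,0,0,0,0,-12,0.043,-0.04,0,0,0,0,-18,0.064,-0.061,0,0,0,0,-24,0.086,-0.081,0,0,0,0,-30,0.107,-0.101,0,0,0,0,-36,0.128,-0.122,0,0,0,0,-42,0.15,-0.142,0,0,0,0,-48,0.171,-0.162,0,0,0,0,-54,0.193,-0.182,0,0,0,0,-60,0.214,-0.202,0,0,0,0,-66,0.236,-0.223,0,0,0,0,-72.7,0.257,-0.243,0,0]}}

```text
t: 1.1
position: [0.3792, -0.1784, 0.2529]
eef_rot: [-0.0, 0.644, 0.765, 0.0]
wrist_force: [1.3, -0.3, -0.2]
width: 0.0424
grip_force: 0.0
```

Request:
{"method": "jog_arm", "body": {"series": [0,0,0,0.028,0.016,0,0,0,0,0,0.056,0.032,0,0,0,0,0,0.084,0.048,0,0,0,0,0,0.112,0.064,0,0,0,0,0,0.14,0.08,0,0,0,0,0,0.168,0.095,0,0,0,0,0,0.196,0.111,0,0,0,0,0,0.224,0.127,0,0,0,0,0,0.252,0.143,0,0,0,0,0,0.28,0.159,0,0,0,0,0,0.308,0.175,0,0,0,0,0,0.308,0.175,0.02,0]}}

```text
t: 2.1
position: [0.5046, 0.1578, 0.237]
eef_rot: [0.002, 0.644, 0.765, 0.005]
wrist_force: [0.7, -0.4, 0.2]
width: 0.0424
grip_force: 0.0
```

Request:
{"method": "jog_arm", "body": {"series": [0,0,0,0,0,0.03,0,0,0,0,0,0,0.06,0,0,0,0,0,0,0.09,0,0,0,0,0,0,0.12,0,0,0,0,0,0,0.14,0,0,0,0,0,0,0.14,0,0,0,0,0,0,0.14,0]}}

```text
t: 2.68
position: [0.4993, 0.1525, 0.0919]
eef_rot: [-0.001, 0.646, 0.764, -0.001]
wrist_force: [-0.0, -0.8, 0.8]
width: 0.0428
grip_force: 0.0
```

```bash
python3 - <<'E'
from h import *
grab('top','top2.png')
E
```

```text
(no output)
```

View pics/top2.png

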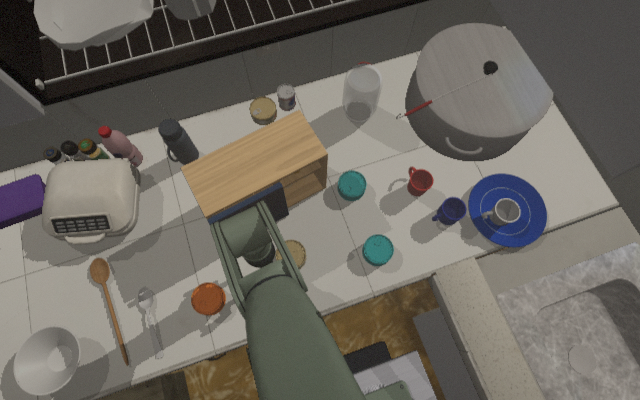

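```bash
python3 - <<'E'
from h import *
d=dict(np.load('last_side.npz'))
p=np.array([.26,-.513,.253])
for h in(0,.1,.15,.2,.25,.3):print(h,[proj(d,p+[f*.31,-f*.95,h]).round(0).tolist() for f in(0,.06,.1)])
t=dict(np.load('last_top.npz'));s=robot.state();print(s['qpos'].round(3),s['position'])
for h in(.1,.2,.25,.3):print(h,[proj(t,s['position']+[f,f*.3,h]).round(0).tolist() for f in(-.06,0,.06,.1)])
b=grab('side');im=b['img'];cv2.imwrite('pics/side2.png',cv2.cvtColor(cv2.resize(im[80:300,150:450],(780,572)),cv2.COLOR_RGB2BGR))
E
```

```text
0 [[469.0, 310.0], [494.0, 311.0], [510.0, 311.0]]
0.1 [[482.0, 290.0], [509.0, 291.0], [527.0, 291.0]]
0.15 [[489.0, 279.0], [517.0, 279.0], [536.0, 280.0]]
0.2 [[498.0, 267.0], [527.0, 267.0], [546.0, 267.0]]
0.25 [[507.0, 253.0], [537.0, 253.0], [558.0, 254.0]]
0.3 [[516.0, 238.0], [549.0, 239.0], [570.0, 239.0]]
[ 0.131  0.291  1.802  0.     1.048 -0.036] [0.50096845 0.15273893 0.09365688]
0.1 [[274.0, 273.0], [260.0, 252.0], [246.0, 232.0], [237.0, 219.0]]
0.2 [[269.0, 265.0], [253.0, 242.0], [238.0, 220.0], [228.0, 206.0]]
0.25 [[266.0, 261.0], [249.0, 236.0], [233.0, 213.0], [223.0, 198.0]]
0.3 [[263.0, 256.0], [245.0, 230.0], [228.0, 205.0], [217.0, 190.0]]
```

View pics/side2.png

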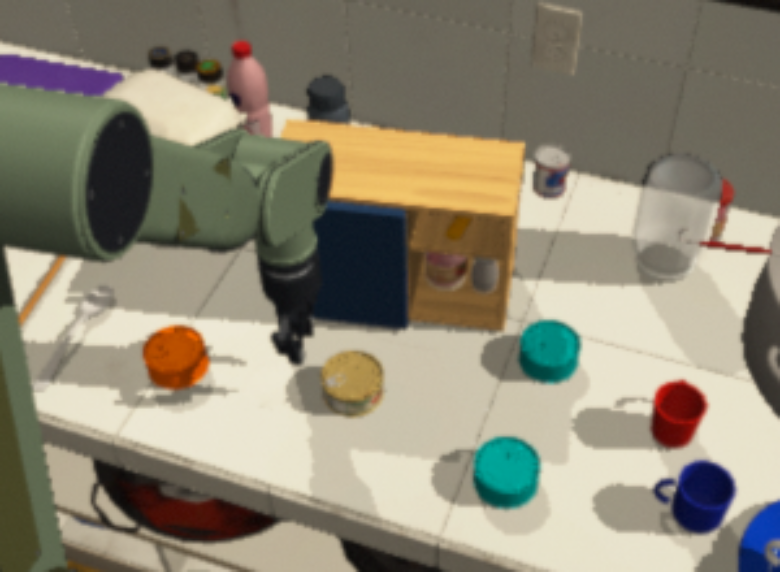

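The crop shows the hand at (290,340) just left of the tin at (352,382), with the wrist clear of the door. I'll descend and push.

Request:
{"method": "jog_arm", "body": {"series": [0,0,0,0,0,0.02,0,0,0,0,0,0,0.04,0,0,0,0,0,0,0.055,0,0,0,0,0,0,0.062,0,0,0,0,0,0,0.062,0,0,0,0,-0.008,0,0.062,0,0,0,0,-0.016,0,0.062,0,0,0,0,-0.022,0,0.062,0,0,0,0,-0.026,0,0.062,0,0,0,0,-0.03,0,0.062,0,0,0,0,-0.034,0,0.062,0,0,0,0,-0.038,0,0.062,0]}}

```text
t: 3.78
position: [0.5071, 0.1149, 0.0315]
eef_rot: [-0.0, 0.646, 0.763, 0.0]
wrist_force: [-1.5, 1.8, 1.1]
width: 0.0428
grip_force: 1.2
```

Request:
{"method": "jog_arm", "body": {"series": [0,0,0,-0.006,0,0,0,0,0,0,-0.013,0,0,0,0,0,0,-0.021,0,0,0,0,0,0,-0.029,0,0,0,0,0,0,-0.037,0,0,0,0,0,0,-0.045,0,0,0,0,0,0,-0.053,0,0,0,0,0,0,-0.061,0,0,0,0,0,0,-0.069,0,0,0,0,0,0,-0.077,0,0,0,0,0,0,-0.084,0,0,0,0,0,0,-0.09,0,0,0]}}

```text
t: 4.78
position: [0.522, 0.0256, 0.0313]
eef_rot: [-0.0, 0.646, 0.763, -0.0]
wrist_force: [-0.5, 2.0, 0.9]
width: 0.0427
grip_force: 1.1
```

Request:
{"method": "jog_arm", "body": {"series": [0,0,0,-0.006,0,0,0,0,0,0,-0.012,0,0,0,0,0,0,-0.017,0,0,0,0,0,0,-0.02,0,0,0,0,0,0,-0.022,0,0,0,0,0,0,-0.022,0,0,0,0,0,0,-0.015,0,0,0,0,0,0,-0.005,0,0,0,0,0,0,0.01,0,0,0,0,0,0,0.02,0,0,0,0,0,0,0.02,0,-0.03,0,0,0,0,0.02,0,-0.06,0]}}

```text
t: 5.78
position: [0.5155, 0.048, 0.0894]
eef_rot: [-0.003, 0.645, 0.764, -0.002]
wrist_force: [0.7, 0.5, -0.1]
width: 0.0432
grip_force: 0.0
```

Request:
{"method": "jog_arm", "body": {"series": [0,0,0,0,0,-0.03,-1,0,0,0,0,0,-0.06,-1,0,0,6,0,0,-0.09,-1,0,0,12,0,0,-0.115,-1,0,0,18,0,0,-0.13,-1,0,0,24,0,0,-0.133,-1,0,0,31,0,0,-0.133,-1,0,0,38,0,0,-0.133,-1,0,0,45,0,0,-0.133,-1,0,0,52,0,0,-0.133,-1,0,0,59,0,0,-0.133,-1,0,0,66,0,0,-0.133,-1]}}

```text
t: 6.78
position: [0.5181, 0.0472, 0.224]
eef_rot: [0.0, 0.958, 0.286, -0.0]
wrist_force: [-0.1, 0.2, 0.2]
width: -0.0002
grip_force: 0.0
```

```bash
python3 - <<'E'
from h import *
d=grab('side');im=d['img'];cv2.imwrite('pics/side3.png',cv2.cvtColor(cv2.resize(im[80:300,150:450],(780,572)),cv2.COLOR_RGB2BGR))
hsv=cv2.cvtColor(im,cv2.COLOR_RGB2HSV)
s=robot.state();print(s['position'],s['eef_rot'],s['wrist_force'])
E
```

```text
[0.51815106 0.04715128 0.22404369] [-1.26336787e-06  9.58628461e-01  2.84660155e-01 -2.62541077e-04] [-0.20962454 -0.50621141 -0.00582525]
```

View pics/side3.png

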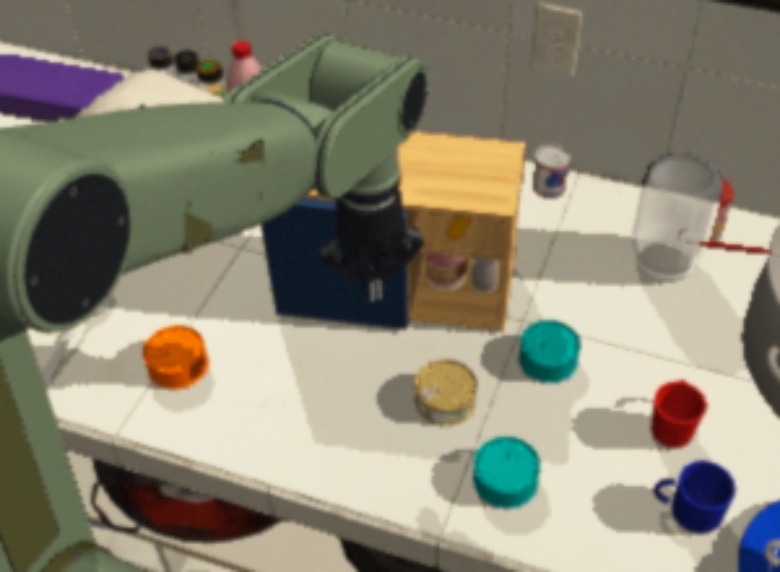

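The crop shows the tin upright at (446,388), well to the right of the door, and the door's free edge at about x=408 with top (408,212) and bottom (408,327). I'll check those numerically.

```bash
python3 - <<'E'
from h import *
d=dict(np.load('last_side.npz'))
f=lambda u,v:(150+u/2.6,80+v/2.6)
for n,u,v,z in [('tin',446,383,.04),('edge top',408,209,.237),('edge bot',408,327,.007),('roof FR',519,213,.24),('bot FR',505,330,0)]:
    p=onz(d,*f(u,v),z);print(n,p.round(3),'hinge dist',round(np.hypot(*(p[:2]-[.611,.25])),3))
E
```

```text
tin [ 0.533 -0.044  0.04 ] hinge dist 0.304
edge top [0.643 0.048 0.237] hinge dist 0.205
edge bot [0.635 0.049 0.007] hinge dist 0.202
roof FR [ 0.681 -0.091  0.24 ] hinge dist 0.348
bot FR [ 0.683 -0.086  0.   ] hinge dist 0.343
```

Request:
{"method": "jog_arm", "body": {"series": [0,0,6,0.012,0.003,0.001,-1,0,0,12,0.025,0.006,0.002,-1,0,0,18,0.04,0.01,0.003,-1,0,0,23.5,0.055,0.013,0.004,-1,0,0,23.5,0.063,0.015,0.004,-1,0,0,23.5,0.063,0.015,0.004,-1,0,0,23.5,0.063,0.015,0.004,-1]}}

```text
t: 7.42
position: [0.579, 0.069, 0.2199]
eef_rot: [0.0, 0.996, 0.09, -0.001]
wrist_force: [0.2, -0.3, -0.1]
width: 0.0003
grip_force: 0.0
```

Request:
{"method": "jog_arm", "body": {"series": [0,0,0,0.006,0,0,-1,0,0,0,0.012,0,0,-1,0,0,0,0.018,0,0,-1,0,0,0,0.023,0,0,-1,0,0,0,0.026,0,0,-1,0,0,0,0.029,0,0,-1,0,0,0,0.031,0,0,-1,0,0,0,0.031,0,0,-1]}}

```text
t: 8.08
position: [0.6103, 0.0739, 0.2202]
eef_rot: [0.0, 0.996, 0.088, 0.0]
wrist_force: [0.9, 0.7, 0.8]
width: -0.0003
grip_force: 0.0
```

Request:
{"method": "jog_arm", "body": {"series": [0,0,0,0.0015,0,0,-1,0,0,0,0.003,0,0,-1,0,0,0,0.0045,0,0,-1,0,0,0,0.006,0,0,-1,0,0,0,0.006,0,0,-1]}}

```text
t: 8.5
position: [0.6152, 0.0748, 0.2203]
eef_rot: [0.0, 0.996, 0.088, -0.001]
wrist_force: [-3.4, -1.8, 2.6]
width: 0.0002
grip_force: 2.1
```

Request:
{"method": "jog_arm", "body": {"series": [0,0,0,0.001,0,0,-1,0,0,0,0.002,0,0,-1,0,0,0,0.002,0,0,-1]}}

```text
t: 8.75
position: [0.617, 0.075, 0.2203]
eef_rot: [0.0, 0.996, 0.088, -0.001]
wrist_force: [-5.2, -1.4, 2.9]
width: -0.0001
grip_force: 2.5
```

Request:
{"method": "jog_arm", "body": {"series": [0,0,0,0.001,0,0,-1,0,0,0,0.002,0,0,-1,0,0,0,0.002,0,0,-1]}}

```text
t: 9.0
position: [0.6176, 0.0751, 0.2203]
eef_rot: [0.0, 0.996, 0.088, -0.003]
wrist_force: [-10.1, -2.8, 6.5]
width: -0.0
grip_force: 4.8
```

Request:
{"method": "jog_arm", "body": {"series": [0,0,0,-0.004,0,0,-1,0,0,0,-0.01,0,0,-1,0,0,0,-0.018,0,0,-1,0,0,0,-0.028,0,0,-1,0,0,0,-0.04,0,0,-1,0,0,0,-0.055,0,0,-1,0,0,0,-0.07,0,0,-1,0,0,0,-0.085,0,0,-1,0,0,0,-0.1,0,0,-1,0,0,0,-0.11,0,0,-1,0,0,0,-0.11,0,0,-1]}}

```text
t: 9.92
position: [0.5098, 0.0564, 0.2202]
eef_rot: [-0.0, 0.996, 0.088, -0.0]
wrist_force: [-0.0, -0.0, -0.2]
width: 0.0003
grip_force: 0.0
```

```bash
python3 - <<'E'
from h import *
d=grab('side');im=d['img'];cv2.imwrite('pics/side4.png',cv2.cvtColor(cv2.resize(im[80:300,150:450],(780,572)),cv2.COLOR_RGB2BGR))
E
```

```text
(no output)
```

View pics/side4.png

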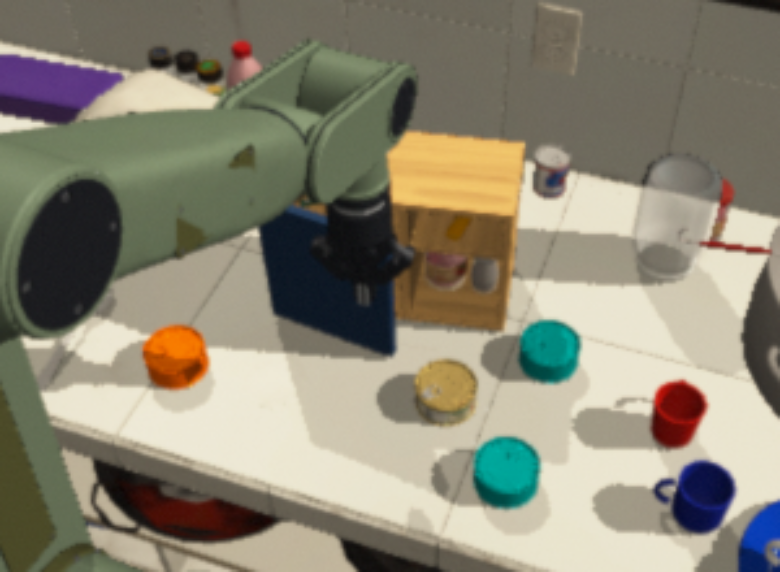

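Now the door stands ajar with its edge at about crop x=395, running from (390,250) to (395,352), and the tin is untouched. Next I'll go round the edge and in behind it.

Request:
{"method": "jog_arm", "body": {"series": [0,0,0,0,0.02,0,-1,0,0,0,0,0.045,0,-1,0,0,0,0,0.065,0,-1,0,0,0,0,0.07,0,-1,0,0,0,0.025,0.07,0,-1,0,0,0,0.05,0.07,0,-1,0,0,0,0.075,0.07,0,-1,0,0,0,0.1,0.07,0,-1,0,0,0,0.112,0.07,0,-1,0,0,0,0.112,0.07,0,-1,0,0,0,0.112,0.07,0,-1]}}

```text
t: 10.88
position: [0.6344, 0.0077, 0.2197]
eef_rot: [-0.0, 0.996, 0.088, -0.0]
wrist_force: [0.1, 0.6, -0.2]
width: 0.0003
grip_force: 0.0
```

```bash
python3 - <<'E'
from h import *
d=grab('top');im=d['img'];cv2.imwrite('pics/top5.png',cv2.cvtColor(cv2.resize(im[100:290,170:400],(780,600)),cv2.COLOR_RGB2BGR))
print(robot.state()['position'])
E
```

```text
[0.63368966 0.00756481 0.21969778]
```

View pics/top5.png

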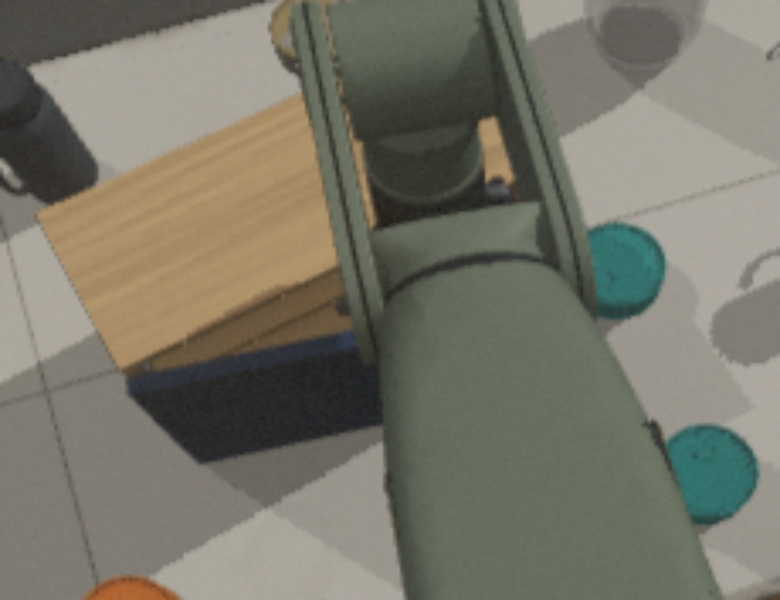

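Picture: the ajar door runs from (130,380) to (380,345) with the hand right of and behind its edge, hidden by the wrist. I'll slide in behind the door and compute the arc.

Request:
{"method": "jog_arm", "body": {"series": [0,0,0,-0.003,-0.01,0,-1,0,0,0,-0.003,-0.025,0,-1,0,0,0,-0.003,-0.04,0,-1,0,0,0,-0.003,-0.055,0,-1,0,0,0,-0.003,-0.065,0,-1,0,0,0,-0.003,-0.065,0,-1]}}

```text
t: 11.43
position: [0.6188, 0.0738, 0.2205]
eef_rot: [-0.0, 0.996, 0.089, 0.0]
wrist_force: [-0.5, 0.0, -0.1]
width: 0.0002
grip_force: 0.0
```

```bash
python3 - <<'E'
from h import *
s=robot.state();p=s['position'][:2];print(p,s['wrist_force'].round(1))
q=s['eef_rot'];a=2*np.arctan2(q[2],q[1])
tx=np.array([np.cos(a),np.sin(a)]);ty=np.array([np.sin(a),-np.cos(a)])
C=np.array([.722,.092]);xc=np.array([.986,.167]);yc=np.array([-.167,.986]);H=C-.08*xc+.17*yc
for th in np.arange(.28,1.73,.06):
    g=11e-3*abs(np.cos(th))+14.5e-3*abs(np.sin(th))
    P=H+.17*(-np.sin(th)*xc-np.cos(th)*yc)+g*(np.cos(th)*xc-np.sin(th)*yc)
    d=P-p;print(round(th,2),round(d@tx,3),round(d@ty,3))
E
```

```text
[0.61881282 0.073835  ] [-0.5  0.  -0.1]
0.28 -0.008 -0.003
0.34 -0.018 -0.006
0.4 -0.027 -0.008
0.46 -0.036 -0.012
0.52 -0.045 -0.015
0.58 -0.054 -0.02
0.64 -0.062 -0.025
0.7 -0.071 -0.03
0.76 -0.079 -0.036
0.82 -0.087 -0.042
0.88 -0.094 -0.049
0.94 -0.101 -0.057
1.0 -0.108 -0.065
1.06 -0.114 -0.073
1.12 -0.12 -0.082
1.18 -0.125 -0.091
1.24 -0.129 -0.101
1.3 -0.133 -0.11
1.36 -0.137 -0.121
1.42 -0.139 -0.131
1.48 -0.142 -0.142
1.54 -0.143 -0.152
1.6 -0.144 -0.162
1.66 -0.144 -0.172
1.72 -0.144 -0.182
```

Request:
{"method": "jog_arm", "body": {"series": [0,0,0,-0.008,-0.003,0,-1,0,0,0,-0.018,-0.006,0,-1,0,0,0,-0.027,-0.008,0,-1,0,0,0,-0.036,-0.012,0,-1,0,0,0,-0.045,-0.015,0,-1,0,0,0,-0.054,-0.02,0,-1,0,0,0,-0.062,-0.025,0,-1,0,0,0,-0.071,-0.03,0,-1,0,0,0,-0.079,-0.036,0,-1,0,0,0,-0.087,-0.042,0,-1,0,0,0,-0.094,-0.049,0,-1,0,0,0,-0.101,-0.057,0,-1]}}

```text
t: 12.43
position: [0.5096, 0.1094, 0.2206]
eef_rot: [0.0, 0.996, 0.088, 0.0]
wrist_force: [1.4, -0.6, 0.9]
width: 0.0
grip_force: 1.0
```

Request:
{"method": "jog_arm", "body": {"series": [0,0,0,-0.007,-0.008,0,-1,0,0,0,-0.013,-0.016,0,-1,0,0,0,-0.019,-0.025,0,-1,0,0,0,-0.024,-0.034,0,-1,0,0,0,-0.028,-0.044,0,-1,0,0,0,-0.032,-0.053,0,-1,0,0,0,-0.036,-0.064,0,-1,0,0,0,-0.038,-0.074,0,-1,0,0,0,-0.041,-0.085,0,-1,0,0,0,-0.042,-0.095,0,-1,0,0,0,-0.043,-0.105,0,-1,0,0,0,-0.043,-0.112,0,-1]}}

```text
t: 13.43
position: [0.4483, 0.2131, 0.2207]
eef_rot: [-0.0, 0.996, 0.088, 0.0]
wrist_force: [2.4, -1.2, 5.3]
width: 0.0
grip_force: 2.7
```

```bash
python3 - <<'E'
from h import *
d=grab('side');im=d['img'];cv2.imwrite('pics/side6.png',cv2.cvtColor(cv2.resize(im[80:300,150:450],(780,572)),cv2.COLOR_RGB2BGR))
E
```

```text
(no output)
```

View pics/side6.png

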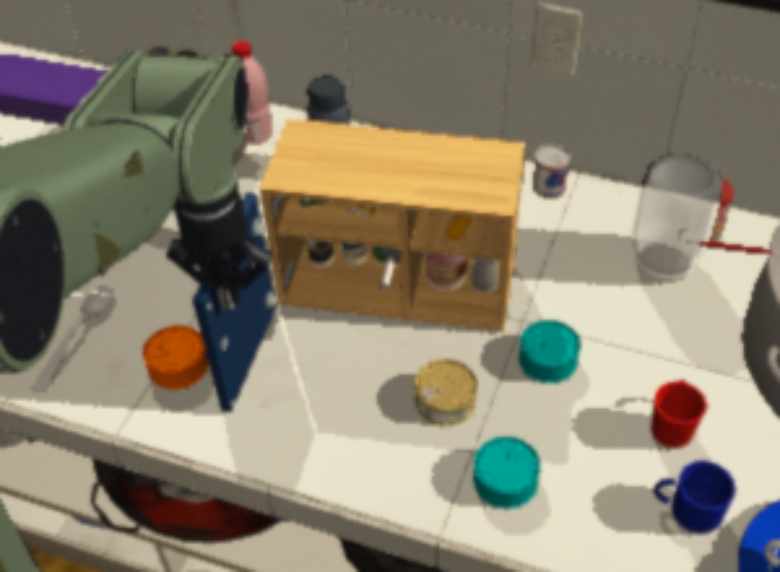

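Picture: the door stands about square, bottom free corner at (228,407), the orange tin clear of it, the gold tin at (446,388) unmoved. I'll back off.

Request:
{"method": "jog_arm", "body": {"series": [0,0,0,0,0.005,0,-1,0,0,0,0,0.015,0,-1,0,0,0,0,0.03,0,-1,0,0,0,0,0.045,0,-1,0,0,0,0,0.06,0,-1,0,0,0,0,0.08,-0.02,-1,0,0,0,0,0.1,-0.05,-1,0,0,0,0,0.12,-0.08,-1,0,0,0,0,0.13,-0.1,-1,0,0,0,0,0.13,-0.1,-1,0,0,0,0,0.13,-0.1,-1]}}

```text
t: 14.4
position: [0.4708, 0.0825, 0.3202]
eef_rot: [-0.0, 0.996, 0.086, -0.0]
wrist_force: [-0.2, 1.0, -0.5]
width: 0.0003
grip_force: 0.0
```

```bash
python3 - <<'E'
from h import *
d=grab('top');im=d['img'];cv2.imwrite('pics/top7.png',cv2.cvtColor(cv2.resize(im[90:330,170:470],(750,600)),cv2.COLOR_RGB2BGR))
b=dict(np.load('last_side.npz'))
e=onz(b,150+228/2.6,80+407/2.6,.007);h=np.array([.615,.246]);v=e[:2]-h
xc=np.array([.986,.167]);yc=np.array([-.167,.986])
print(e,np.linalg.norm(v),'angle',np.arctan2(-v@xc,-v@yc))
s=robot.state();print(s['position'],s['wrist_force'].round(1))
E
```

```text
[0.41893905 0.23200909 0.007     ] 0.19655950782101803 angle 1.6673360313088383
[0.46996892 0.08309059 0.31873258] [0.4 0.6 0. ]
```

View pics/top7.png

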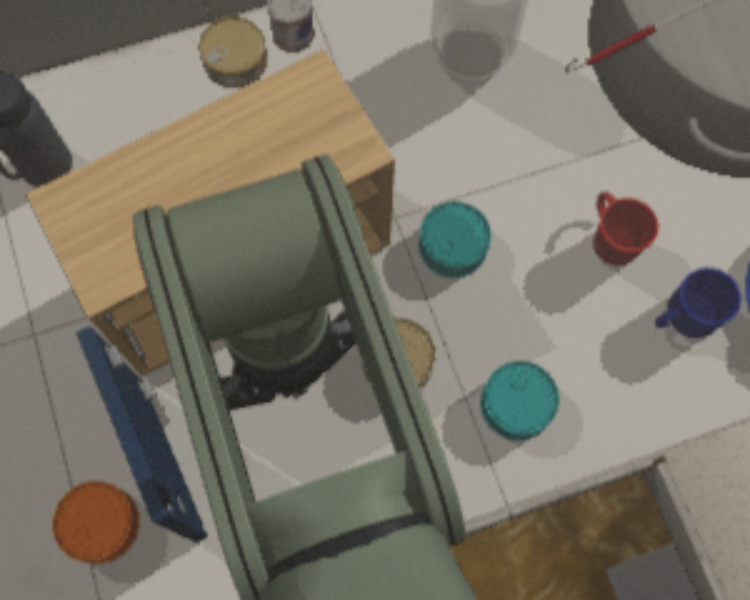

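Picture: the door stands open at about 1.65 rad, from (85,335) to (190,535). The orange tin is clear, the hand is off everything, the cups are untouched, and the gold tin is at about (405,350).

```bash
python3 -c "
from bench import robot
print(robot.close_job())"
```

```text
the job is handed in; nothing more can be done
None
```

The door stands open at about 1.65 rad (about 95°), the tin is clear of the swing at about 0.30 m from the hinge, the cups were left alone, the hand is off everything, and the job was handed in at about 14.5 s.

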